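# Load the blood tubes into the centrifuge in balance

### The job

Load the centrifuge: take the two gold-capped and the two light-blue-capped blood tubes out of the rack and stand each, cap up, right down in its own rotor bucket. The rotor must be balanced, so tubes with the same cap colour go into buckets directly opposite each other. Leave the two purple-capped tubes, which are not spun, standing in the rack.

Things in the scene. Friction and masses are not known exactly. Their poses are not given: they have to be found in the camera images.
- gold_tube_1_center (a point): Sealed blood tube, golden-yellow cap: 100 mm tall, 20 g; cap 18 mm across, top 24 mm; below it 16 mm across, white label over dark red. Point: its centre, 50 mm below the cap's top, 50 mm above the foot; z up along the tube. Starts upright in a hole of the white rack (fixed; 112 x 142 mm, 52 mm high), foot 6 mm above the table, upper 54 mm sticking out: take it by the cap from above.
- gold_tube_2_center (a point): Sealed blood tube, golden-yellow cap: 100 mm tall, 20 g; cap 18 mm across, top 24 mm; below it 16 mm across, white label over dark red. Point: its centre, 50 mm below the cap's top, 50 mm above the foot; z up along the tube. Starts like gold_tube_1. The rack has two rows of three holes, all filled: rows 72 mm apart, holes 42 mm apart in a row.
- blue_tube_1_center (a point): Sealed blood tube, light-blue cap: 100 mm tall, 20 g; cap 18 mm across, top 24 mm; below it 16 mm across, white label over dark red. Point: its centre, 50 mm below the cap's top, 50 mm above the foot; z up along the tube. Starts like gold_tube_1. At the start every tube's x axis points across the rack's two rows, where fingers have most room; its y axis runs along the row.
- blue_tube_2_center (a point): Sealed blood tube, light-blue cap: 100 mm tall, 20 g; cap 18 mm across, top 24 mm; below it 16 mm across, white label over dark red. Point: its centre, 50 mm below the cap's top, 50 mm above the foot; z up along the tube. Starts like gold_tube_1. Lift it straight up by 55 mm or more to clear the rack.
- purple_tube_1_center (a point): Sealed blood tube, dark purple cap: 100 mm tall, 20 g; cap 18 mm across, top 24 mm; below it 16 mm across, white label over dark red. Point: its centre, 50 mm below the cap's top, 50 mm above the foot; z up along the tube. Stands in the same rack, in any of its holes, and stays there.
- purple_tube_2_center (a point): Sealed blood tube, dark purple cap: 100 mm tall, 20 g; cap 18 mm across, top 24 mm; below it 16 mm across, white label over dark red. Point: its centre, 50 mm below the cap's top, 50 mm above the foot; z up along the tube. Stands in the same rack, in any of its holes, and stays there.
- bucket_1_mouth (a point): Metal cup 1 with a blue insert, of the four in the centrifuge's rotor. Point: middle of its mouth, 114 mm above the table; z up, x away from the rotor's axis. Bucket_3 is opposite (140 mm), the others are its neighbours (99 mm). Funnel 38 mm wide, 18 mm deep, then a 19 mm bore; floor 50 mm below the mouth: a seated tube's centre is level with the mouth and 50 mm sticks out.
- bucket_2_mouth (a point): Metal cup 2 with a blue insert, of the four in the centrifuge's rotor. Point: middle of its mouth, 114 mm above the table; z up, x away from the rotor's axis. Bucket_4 is opposite (140 mm), the others are its neighbours (99 mm). Same shape as bucket_1. The rotor stands at any angle and turns only if pushed with several newtons; its hub, midway, ends 4 mm below them.
- bucket_3_mouth (a point): Metal cup 3 with a blue insert, of the four in the centrifuge's rotor. Point: middle of its mouth, 114 mm above the table; z up, x away from the rotor's axis. Bucket_1 is opposite (140 mm), the others are its neighbours (99 mm). Same shape as bucket_1. The centrifuge is round, fixed, its bowl 250 mm wide inside, rim 122 mm above the table, lid standing open at its back, up to 420 mm.
- bucket_4_mouth (a point): Metal cup 4 with a blue insert, of the four in the centrifuge's rotor. Point: middle of its mouth, 114 mm above the table; z up, x away from the rotor's axis. Bucket_2 is opposite (140 mm), the others are its neighbours (99 mm). Same shape as bucket_1: 47 mm across outside; a cup gives by a few degrees if pushed sideways.
Not all that is in view belongs to the job. Leave any green look-alike of the part that bears blue_tube_2_center alone.

How it is judged:
At the end, for the whole second after the job is handed in: The two gold and two light-blue tubes stand upright, at rest and released on the floors of the four buckets (each within 8 mm sideways, 6 mm in height), the two of one colour in opposite buckets; both purple tubes still stand in the rack within 12 mm of their start (((horizontal distance between gold_tube_1_center and bucket_1_mouth below 0.008 m and z of gold_tube_1_center in the frame of bucket_1_mouth between -0.006 and 0.006 m) or (horizontal distance between gold_tube_1_center and bucket_2_mouth below 0.008 m and z of gold_tube_1_center in the frame of bucket_2_mouth between -0.006 and 0.006 m) or (horizontal distance between gold_tube_1_center and bucket_3_mouth below 0.008 m and z of gold_tube_1_center in the frame of bucket_3_mouth between -0.006 and 0.006 m) or (horizontal distance between gold_tube_1_center and bucket_4_mouth below 0.008 m and z of gold_tube_1_center in the frame of bucket_4_mouth between -0.006 and 0.006 m)) and ((horizontal distance between gold_tube_2_center and bucket_1_mouth below 0.008 m and z of gold_tube_2_center in the frame of bucket_1_mouth between -0.006 and 0.006 m) or (horizontal distance between gold_tube_2_center and bucket_2_mouth below 0.008 m and z of gold_tube_2_center in the frame of bucket_2_mouth between -0.006 and 0.006 m) or (horizontal distance between gold_tube_2_center and bucket_3_mouth below 0.008 m and z of gold_tube_2_center in the frame of bucket_3_mouth between -0.006 and 0.006 m) or (horizontal distance between gold_tube_2_center and bucket_4_mouth below 0.008 m and z of gold_tube_2_center in the frame of bucket_4_mouth between -0.006 and 0.006 m)) and ((horizontal distance between blue_tube_1_center and bucket_1_mouth below 0.008 m and z of blue_tube_1_center in the frame of bucket_1_mouth between -0.006 and 0.006 m) or (horizontal distance between blue_tube_1_center and bucket_2_mouth below 0.008 m and z of blue_tube_1_center in the frame of bucket_2_mouth between -0.006 and 0.006 m) or (horizontal distance between blue_tube_1_center and bucket_3_mouth below 0.008 m and z of blue_tube_1_center in the frame of bucket_3_mouth between -0.006 and 0.006 m) or (horizontal distance between blue_tube_1_center and bucket_4_mouth below 0.008 m and z of blue_tube_1_center in the frame of bucket_4_mouth between -0.006 and 0.006 m)) and ((horizontal distance between blue_tube_2_center and bucket_1_mouth below 0.008 m and z of blue_tube_2_center in the frame of bucket_1_mouth between -0.006 and 0.006 m) or (horizontal distance between blue_tube_2_center and bucket_2_mouth below 0.008 m and z of blue_tube_2_center in the frame of bucket_2_mouth between -0.006 and 0.006 m) or (horizontal distance between blue_tube_2_center and bucket_3_mouth below 0.008 m and z of blue_tube_2_center in the frame of bucket_3_mouth between -0.006 and 0.006 m) or (horizontal distance between blue_tube_2_center and bucket_4_mouth below 0.008 m and z of blue_tube_2_center in the frame of bucket_4_mouth between -0.006 and 0.006 m)) and horizontal distance between gold_tube_1_center and gold_tube_2_center above 0.122 m and horizontal distance between blue_tube_1_center and blue_tube_2_center above 0.122 m and linear speed of each of gold_tube_1, gold_tube_2, blue_tube_1, blue_tube_2 below 0.02 m/s and angle between each of gold_tube_1_center, gold_tube_2_center, blue_tube_1_center, blue_tube_2_center, purple_tube_1_center, purple_tube_2_center's own z axis and vertical below 0.2 rad and distance of each of purple_tube_1_center, purple_tube_2_center from where it was at the start of the episode below 0.012 m); the robot touches nothing.
It fails at once if a purple-capped tube is taken out of the rack (distance of any of purple_tube_1_center, purple_tube_2_center from where it was at the start of the episode above 0.03 m).
It fails at once if a tube is dropped on its side or tipped over (angle between any of gold_tube_1_center, gold_tube_2_center, blue_tube_1_center, blue_tube_2_center's own z axis and vertical above 0.9 rad).
It also fails if it takes over 118 s, if anything falls off the work surface, if the arm or the gripper's body presses on something with over 40 N, if the wrist force passes 120 N, or if a joint passes its speed limit or range.

### The arm

A 6-joint arm with a two-finger parallel gripper is mounted at the origin on a cart in front of the work surface, level with it; the furniture and walls round the work are solid. World frame = base frame: x ahead of the robot, y to its left, z up, the work surface at z = 0. Lengths are in m, angles in rad, forces in N, time in s.
With the tool pointing down it reaches from about 0.35 to 0.875 m from the base axis. Payload 4.2 kg.
Tool frame: the origin (TCP) lies between the finger pads; the fingertips stand 17 mm ahead of it and the grasp point (between the pads) lies 2 mm behind it (manip.nose_length is the distance from the TCP to the fingertips, in m); z points along the fingers, y is the line along which they close (so a half turn about z gives the same grasp; the last joint's range is limited). The gripper opens to 87 mm and grips with 3 to 60 N. Pads are 19 mm wide; open, the fingers measure 117 mm over their backs; the gripper's body (75 mm by 190 mm) begins 51 mm behind the grasp point.
Start: joints at [1.516, 0.385, 0.008, 0, -1.194, -0.259], TCP at [0.193, 0.594, 0.24] pointing down, gripper open.
Joint ranges: [-3.14, 3.14], [-1.21, 2.06], [-1.07, 1.41], [-3.16, 2.05], [-2.99, -0.16], [-3.1, 3.1]. Speed limits (rad/s): [2.79, 2.79, 3.14, 3.14, 3.14, 3.14].

### API

Orientations are given as a 3x3 rotation matrix whose columns are the frame's x, y, z axes.
In Python, from rig import manip, kin, optics, sign_off gives the robot as it stands. The module is installed in compiled form; this text tells all that it offers. Calls block until the motion is done:
- manip.move_to(position, orientation): joint-space move of the TCP to a pose.
- manip.line_to(position, rot=None, rate=0.15, until_force=None): straight line of the TCP; rot=None keeps the orientation; rate is the mean speed in m/s. With until_force (N) it stops when the force on the tool has changed by that much, and returns True; else False.
- manip.move_joints(angles): joint-space move.
- manip.gripper_to(opening, newtons=None): opening from 0.0 (shut) to 1.0 (fully open); newtons is the grip in N (None keeps the last); returns when the fingers have stopped.
- manip.sleep(seconds).
- kin.ik(position, orientation): joint angles nearest the present ones, or None.
- manip.get_state(): the state.
- optics.read_camera(name): name is "scene" or "top" or "wrist"; returns the picture (400x640x3 uint8, blue, green, red); there is no depth.
- optics.camera_params(name): a dict with "fovy" (degrees; the focal length in pixels is half the picture's height over the tangent of half this angle, whatever the lens; pixels are square), "cx", "cy" (the principal point, pixels), "dist_coeffs" ([k1, k2, p1, p2, k3] as OpenCV has them; the pictures are not rectified), "view" (4x4, takes a point from world to camera coordinates). Camera axes: x right, y down, z forward; pixel columns grow to the right and rows downward; lengths in m; the calibration is good to about 2 mm. A picture is of the moment at which its call begins: read the wrist's pose just before it. camera_params takes no time and is no camera call; for the wrist camera it gives the pose at the moment of the call.
A pose or a line that the arm cannot do raises manip.PlanningError and nothing moves.
- sign_off(): hands the job in; it is judged then, once.
The state is a dict: "clock": time; "q": joint angles; "dq": joint speeds; "joint_efforts": joint torques, N m; "tcp_pos": TCP position; "orientation": TCP orientation; "ft_force": force on the tool from outside, world axes, zero at the start; "wrist_torque": the same for the moment, N m; "width": opening from 0.0 (shut) to 1.0 (fully open); "finger_force": force on a finger pad.
Only numpy, scipy, OpenCV 4.12 (cv2) and the standard library are available. Lean on these libraries where they do the work, as an engineer would, in place of code of your own. Each camera call takes 0.05 s, during which the arm holds its last target. There are 200 camera calls.

## Working session

There is one attempt and no reset: what is moved stays moved. The work goes in short steps, each a Python script; the robot and the scene stay as the last script left them, time stands still between calls to the robot, and variables do not carry over. Pictures are saved under pics/ and viewed, at most 14 in all, crops included, and the job is handed in when it is done.

```bash
mkdir -p pics; python3 - <<'E'
from rig import manip, kin, optics
import cv2, numpy as np
np.set_printoptions(precision=4,suppress=True)
for n in ("scene","top","wrist"):
    p=optics.camera_params(n); print(n,p)
    cv2.imwrite(f"pics/{n}0.png",optics.read_camera(n))
print(manip.get_state(), manip.nose_length)
E
```

```text
scene {'fovy': 47.65236665299527, 'cx': 321.05603372928846, 'cy': 203.50280459372905, 'dist_coeffs': array([-0.1015,  0.    ,  0.    ,  0.    ,  0.    ]), 'view': array([[ 0.7018, -0.7121, -0.0205, -0.3331],
       [-0.4295, -0.4   , -0.8097,  0.3065],
       [ 0.5683,  0.577 , -0.5866,  0.8696],
       [ 0.    ,  0.    ,  0.    ,  1.    ]])}
top {'fovy': 49.41621558281337, 'cx': 319.3092437334749, 'cy': 200.50471404170585, 'dist_coeffs': array([0.001, 0.   , 0.   , 0.   , 0.   ]), 'view': array([[ 0.0132, -0.9999,  0.0083, -0.0143],
       [-0.9944, -0.014 , -0.1045,  0.527 ],
       [ 0.1046, -0.0069, -0.9945,  0.9606],
       [ 0.    ,  0.    ,  0.    ,  1.    ]])}
wrist {'fovy': 68.99215783099679, 'cx': 320.62724034839687, 'cy': 200.73343328366042, 'dist_coeffs': array([-0.0386,  0.    ,  0.    ,  0.    ,  0.    ]), 'view': array([[-0.3093, -0.951 ,  0.0023,  0.6243],
       [-0.9171,  0.2989,  0.2637, -0.0308],
       [-0.2515,  0.0795, -0.9646,  0.3906],
       [ 0.    ,  0.    ,  0.    ,  1.    ]])}
{'clock': 0.15, 'q': array([ 1.5156,  0.3854,  0.007 , -0.0003, -1.194 , -0.2586]), 'dq': array([-0.0015, -0.0039,  0.006 ,  0.0017,  0.0005, -0.0002]), 'joint_efforts': array([ -0.0003, -39.1056,  18.7587,   4.2223,   0.0124,  -0.0001]), 'tcp_pos': array([0.1928, 0.5941, 0.2387]), 'orientation': array([[ 0.9511, -0.3088, -0.0004],
       [-0.3088, -0.9511, -0.0016],
       [ 0.0001,  0.0016, -1.    ]]), 'ft_force': array([ 0.1158, -0.2011,  0.4857]), 'wrist_torque': array([-0.0272,  0.0196,  0.0496]), 'finger_force': 0.0, 'width': 1.0009364102226206} 0.017
```

View pics/scene0.png

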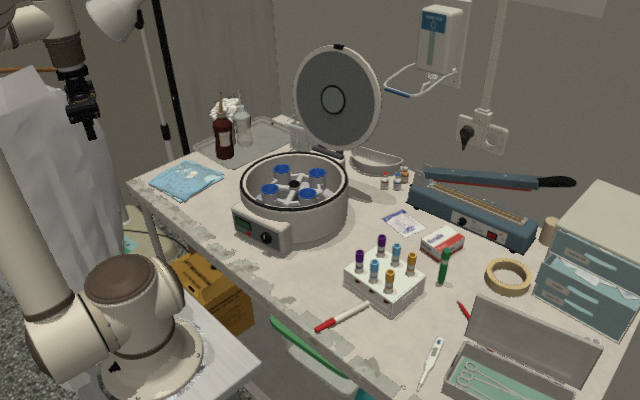

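View pics/top0.png

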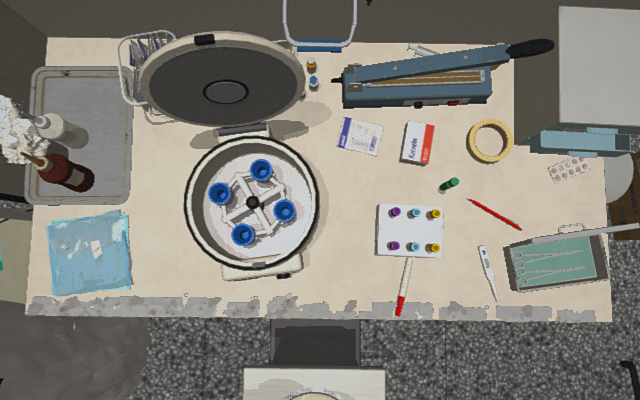

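Top view: purple caps are at (395,212) and (394,246), light blue at (414,212) and (414,247), gold at (434,214) and (433,247). Buckets are at (261,170), (219,193), (243,234) and (284,210). Possible mix-ups are the green look-alike tube at (449,184) and the small vials at (312,65–85), which I'll leave alone. I'll locate everything by colour mask and go for a wrist close-up.

```bash
cat > h.py <<'E'
from rig import manip, kin, optics, sign_off
import cv2, numpy as np
np.set_printoptions(precision=4,suppress=True)
def shot(n):
    p=optics.camera_params(n); return optics.read_camera(n),p
def rays(p,uv):
    f=200/np.tan(np.radians(p["fovy"]/2)); K=np.array([[f,0,p["cx"]],[0,f,p["cy"]],[0,0,1]])
    n=cv2.undistortPoints(np.float64(uv).reshape(-1,1,2),K,p["dist_coeffs"]).reshape(-1,2)
    R=p["view"][:3,:3]; return -R.T@p["view"][:3,3], np.c_[n,np.ones(len(n))]@R
def onplane(p,uv,z):
    c,d=rays(p,uv); return c+d*((z-c[2])/d[:,2])[:,None]
def project(p,X):
    f=200/np.tan(np.radians(p["fovy"]/2)); K=np.array([[f,0,p["cx"]],[0,f,p["cy"]],[0,0,1]])
    return cv2.projectPoints(np.float64(X).reshape(-1,1,3),cv2.Rodrigues(p["view"][:3,:3])[0],p["view"][:3,3],K,p["dist_coeffs"])[0].reshape(-1,2)
HSV={"gold":((15,120,90),(30,255,255)),"blue":((88,60,110),(104,220,255)),"purple":((125,60,30),(160,255,200)),"bucket":((104,150,60),(122,255,255))}
def blobs(img,c,amin):
    m=cv2.inRange(cv2.cvtColor(img,cv2.COLOR_BGR2HSV),*HSV[c])
    m=cv2.morphologyEx(m,cv2.MORPH_CLOSE,np.ones((3,3)))
    return [k for k in cv2.findContours(m,cv2.RETR_EXTERNAL,cv2.CHAIN_APPROX_NONE)[0] if cv2.contourArea(k)>amin]
def down(a): # tool down, finger closing axis (y) at world yaw a
    y=np.array([np.cos(a),np.sin(a),0]); z=np.array([0,0,-1.]); return np.c_[np.cross(y,z),y,z]
E
python3 - <<'E'
from h import *
img,p=shot("top")
for c,z in (("gold",.1),("blue",.1),("purple",.1),("bucket",.112)):
    for k in blobs(img,c,20):
        b=cv2.boundingRect(k); u=(b[0]+b[2]/2-.5,b[1]+b[3]/2-.5)
        print(c,cv2.contourArea(k),b,onplane(p,[u],z)[0])
s=manip.get_state(); w=optics.camera_params("wrist")["view"]
c=-w[:3,:3].T@w[:3,3]; print("cam in tool", s["orientation"].T@(c-s["tcp_pos"])); print(s["orientation"].T@w[:3,:3].T)
E
```

```text
gold 46.5 (431, 244, 9, 8) [ 0.4243 -0.2494  0.1   ]
gold 46.0 (432, 209, 9, 9) [ 0.4966 -0.2526  0.1   ]
gold 516.0 (372, 72, 108, 12) [ 0.7918 -0.2341  0.1   ]
gold 20.5 (307, 63, 9, 6) [0.8148 0.0153 0.1   ]
blue 48.5 (411, 243, 9, 8) [ 0.4259 -0.2076  0.1   ]
blue 5633.5 (48, 214, 83, 82) [0.4005 0.4684 0.1   ]
blue 46.5 (412, 208, 9, 9) [ 0.4981 -0.2105  0.1   ]
blue 90.5 (568, 151, 29, 6) [ 0.6286 -0.5677  0.1   ]
blue 1181.5 (541, 127, 77, 23) [ 0.6624 -0.5629  0.1   ]
blue 1088.0 (347, 66, 143, 31) [ 0.7837 -0.2177  0.1   ]
blue 1372.5 (347, 50, 135, 34) [ 0.8163 -0.2093  0.1   ]
blue 46.0 (308, 47, 32, 4) [ 0.8539 -0.0114  0.1   ]
purple 50.0 (390, 242, 10, 8) [ 0.4274 -0.1648  0.1   ]
purple 52.5 (391, 207, 10, 9) [ 0.4996 -0.1673  0.1   ]
bucket 340.0 (232, 224, 22, 22) [0.4457 0.1506 0.112 ]
bucket 329.0 (274, 200, 21, 21) [0.4975 0.0663 0.112 ]
bucket 323.5 (209, 183, 21, 21) [0.5311 0.2021 0.112 ]
bucket 319.5 (250, 159, 22, 22) [0.5818 0.1173 0.112 ]
bucket 131.0 (298, 47, 43, 5) [ 0.8469 -0.0016  0.112 ]
bucket 40.0 (298, 39, 43, 3) [ 0.8672 -0.0013  0.112 ]
cam in tool [ 0.0737 -0.0004 -0.1449]
[[-0.0005 -0.9646 -0.2638]
 [ 1.     -0.0005  0.0001]
 [-0.0002 -0.2638  0.9646]]
```

```bash
python3 - <<'E'
from h import *
def ik(*a):
    try: return kin.ik(*a)
    except Exception as e: return e
for a in (np.pi/2,-np.pi/2): print("bk",a,[ik([x,y,.16],down(a)) for x,y in ((.446,.151),(.498,.066),(.531,.202),(.582,.117))])
for a in (-.04,np.pi-.04): print("rk",a,[ik([x,-.23,.10],down(a)) for x in (.424,.498)])
manip.move_to([.25,.42,.28],down(np.pi/2))
manip.move_to([.50,.134,.29],down(np.pi/2))
manip.sleep(.3)
img,p=shot("wrist"); cv2.imwrite("pics/w_cent.png",img)
for k in blobs(img,"bucket",600):
    (u,v),s,_=cv2.fitEllipse(cv2.convexHull(k)); print(cv2.contourArea(k),u,v,s,onplane(p,[(u,v)],.114)[0])
manip.line_to([.46,-.21,.29],down(-.04),rate=.25) 
manip.sleep(.3)
img,p=shot("wrist"); cv2.imwrite("pics/w_rack.png",img)
for c in("gold","blue","purple"):
  for k in blobs(img,c,150):
    b=cv2.boundingRect(k); (u,v),r=cv2.minEnclosingCircle(k); print(c,cv2.contourArea(k),b,r,onplane(p,[(u,v)],.1)[0])
print(manip.get_state()["clock"],manip.get_state()["tcp_pos"])
E
```

```text
bk 1.5707963267948966 [array([ 0.6727,  0.2037, -0.4737,  0.    , -0.8934, -2.2435]), array([ 0.4555,  0.2548, -0.4027,  0.    , -0.9133, -2.0263]), array([ 0.6486,  0.3588, -0.2467,  0.    , -0.9653, -2.2194]), array([ 0.4709,  0.3987, -0.183 ,  0.    , -0.9892, -2.0417])]
bk -1.5707963267948966 [array([ 0.6727,  0.2037, -0.4737,  0.    , -0.8934,  0.8981]), array([ 0.4555,  0.2548, -0.4027,  0.    , -0.9133,  1.1153]), array([ 0.6486,  0.3588, -0.2467,  0.    , -0.9653,  0.9222]), array([ 0.4709,  0.3987, -0.183 ,  0.    , -0.9892,  1.0999])]
rk -0.04 [array([-0.1594,  0.3042, -0.5217,  0.    , -0.7449, -3.0222]), array([-0.1371,  0.3998, -0.3632,  0.    , -0.8078, -3.0445])]
rk 3.101592653589793 [array([-0.1594,  0.3042, -0.5217,  0.    , -0.7449,  0.1194]), array([-0.1371,  0.3998, -0.3632,  0.    , -0.8078,  0.0971])]
1020.0 379.8260803222656 212.6133575439453 (35.47966003417969, 38.18120574951172) [0.5315 0.203  0.114 ]
642.0 337.10089111328125 137.89474487304688 (39.610172271728516, 40.490081787109375) [0.4468 0.1521 0.114 ]
gold 171.0 (345, 207, 14, 18) 8.860122680664062 [ 0.4965 -0.2496  0.1   ]
gold 167.5 (285, 207, 14, 18) 8.860122680664062 [ 0.4263 -0.2467  0.1   ]
gold 450.0 (578, 95, 24, 139) 69.65101623535156 [ 0.7843 -0.1969  0.1   ]
gold 640.5 (570, 95, 23, 136) 68.16533660888672 [ 0.7749 -0.1948  0.1   ]
blue 461.5 (585, 123, 20, 114) 56.872764587402344 [ 0.7947 -0.2161  0.1   ]
blue 1295.0 (616, 57, 24, 194) 96.96659088134766 [ 0.8338 -0.1856  0.1   ]
blue 2234.0 (545, 51, 35, 181) 90.93414306640625 [ 0.7396 -0.1686  0.1   ]
purple 160.5 (346, 139, 15, 15) 7.653860569000244 [ 0.5007 -0.1669  0.1   ]
purple 151.0 (283, 139, 15, 15) 7.639641284942627 [ 0.4284 -0.1635  0.1   ]
6.3583 [ 0.4601 -0.2097  0.2901]
```

View pics/w_cent.png

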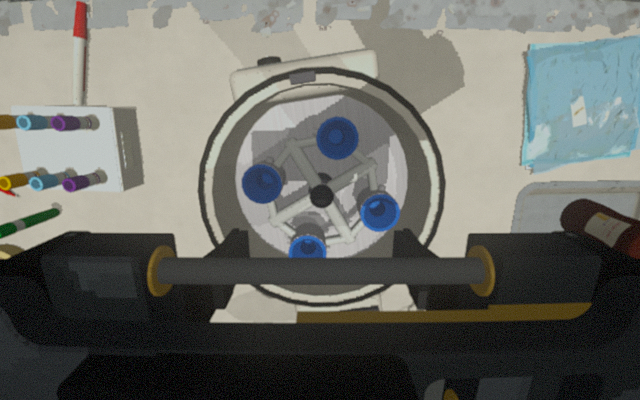

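View pics/w_rack.png

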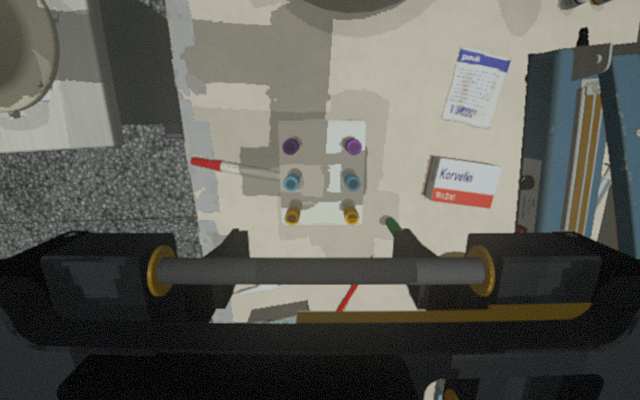

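The wrist view confirms the rack: gold at (292,216) and (352,216), blue at (291,181) and (352,181), purple at (291,147) and (353,147), with the green one outside at (392,224). The buckets agree with the top view to 1–2 mm. First tube goes in as a trial.

```bash
cat > job.py <<'E'
from h import *
T={"g1":(.4253,-.248),"g2":(.4966,-.251),"b1":(.4263,-.2068),"b2":(.4983,-.2098)}
B={1:(.446,.151),3:(.582,.118),2:(.498,.067),4:(.5315,.2025)}
def pick(t):
    x,y=T[t]; R=down(-.04)
    manip.gripper_to(.52)
    manip.line_to([x,y,.26],R,rate=.3)
    manip.line_to([x,y,.092],rate=.15)
    manip.gripper_to(0,15); s=manip.get_state(); print(t,"width",s["width"],s["finger_force"],s["ft_force"])
    manip.line_to([x,y,.29],rate=.15)
def place(b):
    x,y=B[b]
    manip.line_to([x,y,.29],down(np.pi/2),rate=.3)
    manip.line_to([x,y,.205],rate=.15); f0=manip.get_state()["ft_force"]
    hit=manip.line_to([x,y,.1495],rate=.05,until_force=8); s=manip.get_state()
    print(b,hit,"z",s["tcp_pos"],"df",s["ft_force"]-f0,"width",s["width"],"t",s["clock"])
def release(b):
    x,y=B[b]
    manip.gripper_to(.52); manip.line_to([x,y,.26],rate=.2)
E
python3 - <<'E'
from job import *
pick("g1"); place(3)
for n in("scene","wrist"):
    cv2.imwrite(f"pics/{n}1.png",optics.read_camera(n))
a=cv2.imread("pics/scene1.png")[110:250,200:440]; cv2.imwrite("pics/s1c.png",cv2.resize(a,None,fx=3,fy=3))
E
```

```text
g1 width 0.1976572127713347 14.98076643794775 [-0.5977  0.051   1.2939]
3 False z [0.5823 0.1181 0.1501] df [ 0.1624 -0.3479  3.0167] width 0.19990351239912355 t 14.7333
```

View pics/s1c.png

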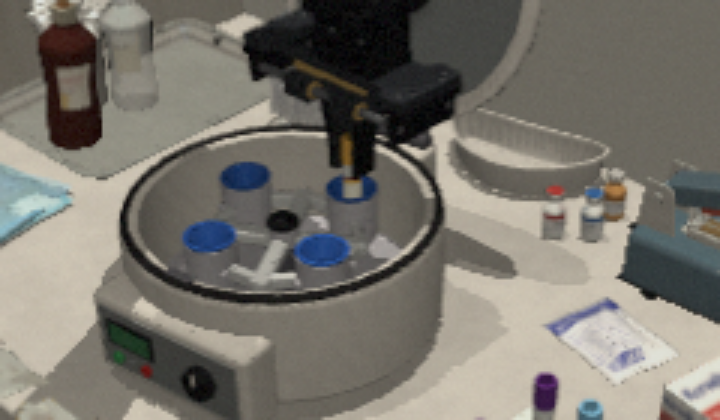

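The gold tube stands in the back bucket (cap and grip at about (350,170) in the crop), fully down with a 3 N touch on the floor. Releasing it and continuing with checks.

```bash
python3 - <<'E'
from job import *
release(3)
for t,b in (("b1",4),("g2",1),("b2",2)):
    pick(t); assert manip.get_state()["width"]>.15
    place(b); s=manip.get_state()
    if s["tcp_pos"][2]>.153 or s["width"]<.15: print("STOP"); break
    release(b)
else:
    manip.line_to([.40,-.05,.30],rate=.3)
cv2.imwrite("pics/top2.png",cv2.resize(optics.read_camera("top")[120:290,170:470],None,fx=2.6,fy=2.6))
cv2.imwrite("pics/scene2.png",cv2.resize(optics.read_camera("scene")[130:320,220:460],None,fx=3,fy=3))
print(manip.get_state()["clock"])
E
```

```text
b1 width 0.20245973035091389 14.992963301483542 [0.0481 0.3841 0.1736]
4 False z [0.5318 0.2027 0.1501] df [0.1857 0.4061 3.3603] width 0.2031676311370744 t 25.3583
g2 width 0.20273365853495773 14.994514379650354 [-0.3363  0.2025  1.0596]
1 False z [0.4464 0.1513 0.15  ] df [ 0.4946 -0.1332  3.9875] width 0.1986473282020556 t 35.8833
b2 width 0.20088606393468114 14.993077623657882 [-0.2302  1.0289  1.0318]
2 False z [0.4983 0.0671 0.15  ] df [-0.3613  1.1379  2.7846] width 0.19862761869271825 t 46.4083
48.6667
```

View pics/top2.png

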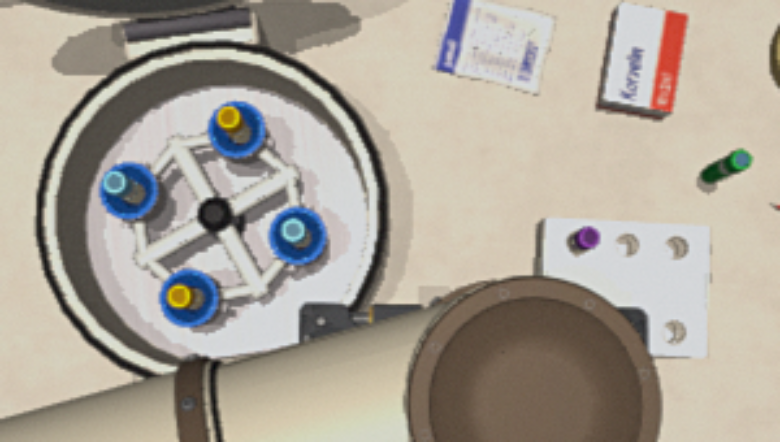

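View pics/scene2.png

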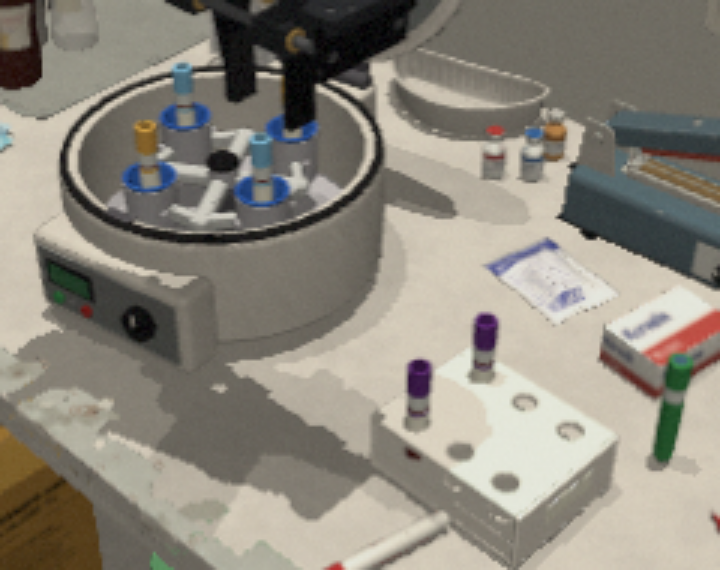

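Both gold tubes, at (230,118) and (180,296) in the top crop, and both blue tubes, at (115,182) and (292,230), stand in opposite buckets. Both purple tubes are still upright in the rack, at (418,380) and (485,335) in the scene crop, and the arm is clear of everything.

```bash
python3 -c "
from h import *
manip.sleep(.5); print(sign_off())"
```

```text
the job is handed in; nothing more can be done
None
```

The job is handed in: the two gold and two light-blue tubes are fully down in the rotor buckets, same colours opposite, both purple tubes are still in the rack, and it took about 49 s of the 118 s; `sign_off()` returned no verdict.

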